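# Stack spacer and washer on the pulley arbor

## Robot

A 7-joint arm with a two-finger parallel gripper is mounted at the origin on a cart in front of the work surface, level with it; the furniture and walls round the work are solid. World frame = base frame: x ahead of the robot, y to its left, z up, the work surface at z = 0. Lengths are in mm, angles in rad, forces in N, time in s.
With the tool pointing down it reaches from about 400 to 875 mm from the base axis. Payload 6.5 kg.
Tool frame: the origin (TCP) lies on the centre line of the jaws, within the pads' length; the fingertips stand 19 mm ahead of it and the grasp point (between the pads) is the TCP (robot.finger_overhang is the distance from the TCP to the fingertips, in mm); z points along the fingers, y is the line along which they close (so a half turn about z gives the same grasp; the last joint's range is limited). The gripper opens to 85 mm and grips with 20 to 120 N. Pads are 22 mm wide; open, the fingers measure 114 mm over their backs; the gripper's body (76 mm by 85 mm) begins 54 mm behind the grasp point. The pads swing forward as they close: fully open they stand 13 mm farther back than shut.
Start: joints at [1.24, 0.536, -0.004, 1.538, 0.003, 1.067, -0.071], TCP at [170.111, -627.337, 226.59] pointing down, gripper open.
Joint ranges: [-2.7, 2.7], [-0.37, 2.16], [-1.27, 1.26], [0.24, 2.4], [-1.31, 4.45], [0.19, 1.91], [-2.76, 2.76]. Speed limits (rad/s): [2.39, 2.39, 3.14, 3.14, 3.14, 3.14, 3.14].

## Interface

Orientations are given as a unit quaternion [x, y, z, w].
In Python, from bench import robot, effector, grab_frame, workorder, finder gives the robot as it stands. The module is installed in compiled form; this text tells all that it offers. Calls block until the motion is done:
- robot.goto(position, orientation): joint-space move of the TCP to a pose.
- robot.move_l(position, attitude=None, v=150): straight line of the TCP; attitude=None keeps the orientation; v is the mean speed in mm/s.
- robot.goto_joints(angles): joint-space move.
- effector.gripper_open() and effector.gripper_close(force=None): open the fingers fully, or close them until they stop; force is the grip in N (None keeps the last).
- robot.dwell(seconds).
- robot.ik(position, orientation): joint angles nearest the present ones, or None.
- grab_frame(name): name is "side" or "top"; returns a dict with "image" (420x560x3 uint8, red, green, blue), "fov_y" (degrees; the focal length in pixels is half the picture's height over the tangent of half this angle, whatever the lens; pixels are square), "cx", "cy" (the principal point, pixels), "R" (3x3) and "t" (3): a world point X has camera coordinates R X + t. Camera axes: x right, y down, z forward; pixel columns grow to the right and rows downward; lengths in mm; the calibration is good to about 2 mm. A picture is of the moment at which its call begins. There is no depth.
A pose or a line that the arm cannot do raises robot.Unreachable and nothing moves.
- workorder.close_job(): hands the job in; it is judged then, once.
Trained networks look in the newest picture that a camera, given by its name, has taken for a name from the list of things; names that differ only in an ending like _2 or _b are one class to them, and where a whole thing is asked for, a point or a joint stands for the part that bears it (a point fixed in the world has none). Each returns a list of dicts, best first, with "confidence" (0 to 1); they miss things now and then, are a little off and sometimes report something else, mostly with a low value. They report only what shows in the picture. A call takes as long as a camera call. They do not tell look-alikes from the thing itself.
- finder.silhouettes(label, camera): "region" (420x560 bool, what is visible of it).
- finder.pinpoint(label, camera): "position" ([x, y, z] in mm, in world coordinates, good to about 4 mm: a listed point, or the origin of a listed thing).
Readings, each from a call of its own:
- robot.read_time_s(): time.
- robot.read_joint_pos(): joint angles.
- robot.read_joint_velocities(): joint speeds.
- robot.read_joint_efforts(): joint torques, N m.
- robot.read_ee_pos(): TCP position.
- robot.read_eef_rot(): TCP orientation.
- robot.read_ft_force(): force on the tool from outside, world axes, zero at the start.
- robot.read_ft_torque(): the same for the moment, N m.
- robot.read_opening(): finger opening in mm.
- robot.read_grip_force(): force on a finger pad.
Only numpy, scipy, OpenCV 4.12 (cv2) and the standard library are available. Lean on these libraries where they do the work, as an engineer would, in place of code of your own. Each camera call takes 0.05 s, during which the arm holds its last target. There are 200 camera calls.

## Task

Get the pulley arbor ready for its nut: put the brass spacer over the upright shaft so that it sits down on the pulley's bearing, then put the wide steel washer over the shaft so that it lies flat on top of the spacer. The blue plastic spacer belongs to another job, so leave it lying where it is.

Things in the scene. Friction and masses are not known exactly. Their poses are not given: they have to be found in the camera images.
- arbor_seat (a point): The seat on the arbor: centre of the flat top of the pulley's bearing, about 50 mm above the bench; z up along the shaft. The arbor is fixed to the bench: a grey round foot (110 mm across, 12 mm thick), an aluminium V-belt pulley (72 mm across, its top face 3 mm below the seat), a dark bearing face (48 mm across) and an upright plain steel shaft 18 mm in diameter that rises 64 mm above the seat; the last 10 mm taper to a 6 mm wide tip. The pulley does not turn.
- brass_spacer: Brass spacer: a ring 46 mm outside, 28 mm bore, 26 mm high, about 0.15 kg. Origin: centre of the underside; z up along the ring's axis. Lies flat on the bench, free.
- steel_washer: Thick bright steel washer: a ring 56 mm outside, 28 mm bore, 12 mm thick, about 0.12 kg. Origin: centre of the underside; z up along the ring's axis. Lies flat on the bench, free.
- blue_spacer: Blue plastic spacer, not needed: a ring 46 mm outside, 28 mm bore, 26 mm high, the same shape as the brass one. Origin: centre of the underside; z up along the ring's axis. Lies flat on the bench, free.
There are look-alikes about, which are no part of the job. What is shaped like the part that bears arbor_seat but turquoise is not meant.

How it is judged:
By the outcome, as a careful person would: the job done as asked, in the order asked, and still so for the second after the job is handed in, with the robot touching nothing.
It also fails if it takes over 58 s, if anything falls off the work surface, if the arm or the gripper's body presses on something with over 40 N, if the wrist force passes 120 N, or if a joint passes its speed limit or range.

## Working session

There is one attempt and no reset: what is moved stays moved. The work goes in short steps, each a Python script; the robot and the scene stay as the last script left them, time stands still between calls to the robot, and variables do not carry over. Pictures are saved under pics/ and viewed, at most 10 in all, crops included, and the job is handed in when it is done.

```bash
mkdir -p pics
python3 - <<'E'
from bench import *
import cv2,numpy as np
for c in("top","side"):
    g=grab_frame(c); cv2.imwrite(f"pics/{c}0.png",g["image"][...,::-1])
    print(c,g["fov_y"],g["cx"],g["cy"],(-g["R"].T@g["t"]).round(0),g["R"][2].round(2))
    for l in("arbor_seat","brass_spacer","steel_washer","blue_spacer"):
        print(l,[(np.round(d["position"],0).tolist(),round(d["confidence"],2)) for d in finder.pinpoint(l,c)])
        print('  sil',[(np.argwhere(d["region"]).mean(0).round(0)[::-1].tolist(),int(d["region"].sum()),round(d["confidence"],2)) for d in finder.silhouettes(l,c)])
print(robot.read_time_s(),robot.read_eef_rot(),robot.read_opening())
E
```

```text
top 52.42780357679702 285.55285378230764 215.3176802295299 [ 454.  -43. 1179.] [ 0.05  0.01 -1.  ]
arbor_seat [([524.0, 121.0, 50.0], 0.94), ([511.0, 273.0, 48.0], 0.68)]
  sil [([229.0, 213.0], 1224, 0.92), ([176.0, 218.0], 1220, 0.89)]
brass_spacer [([440.0, -331.0, 3.0], 0.58)]
  sil [([397.0, 240.0], 221, 0.72)]
steel_washer [([492.0, -104.0, -0.0], 0.79)]
  sil [([312.0, 223.0], 269, 0.75)]
blue_spacer [([458.0, -232.0, 0.0], 0.71)]
  sil [([312.0, 224.0], 254, 0.69), ([359.0, 235.0], 147, 0.44)]
side 43.5947738394867 273.9218524935148 211.38855854448403 [  328. -1018.   485.] [ 0.18  0.91 -0.38]
arbor_seat [([521.0, 126.0, 50.0], 0.93), ([510.0, 273.0, 46.0], 0.62)]
  sil [([261.0, 205.0], 1212, 0.87), ([244.0, 182.0], 715, 0.79)]
brass_spacer [([444.0, -332.0, 2.0], 0.72)]
  sil [([262.0, 320.0], 767, 0.79)]
steel_washer [([490.0, -103.0, 3.0], 0.63)]
  sil [([265.0, 256.0], 411, 0.86)]
blue_spacer [([454.0, -232.0, 1.0], 0.63)]
  sil [([260.0, 286.0], 528, 0.96)]
0.9 [ 9.91244600e-01  1.32038407e-01 -9.37037362e-06  3.56544273e-05] 85.53841003718412
```

Run:
```python
import cv2,numpy as np
a=cv2.imread("pics/top0.png");b=cv2.imread("pics/side0.png")
cv2.imwrite("pics/t1.png",cv2.resize(a[165:285,140:440],(800,320),interpolation=cv2.INTER_CUBIC))
cv2.imwrite("pics/s1.png",cv2.resize(b[140:360,150:380],(627,600),interpolation=cv2.INTER_CUBIC))
```

```text
(no output)
```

View pics/top0.png

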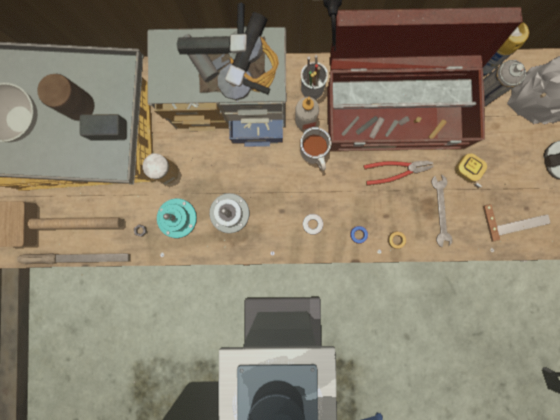

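View pics/t1.png

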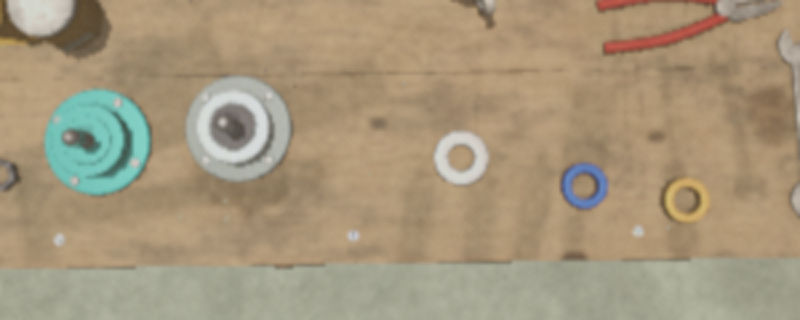

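View pics/s1.png

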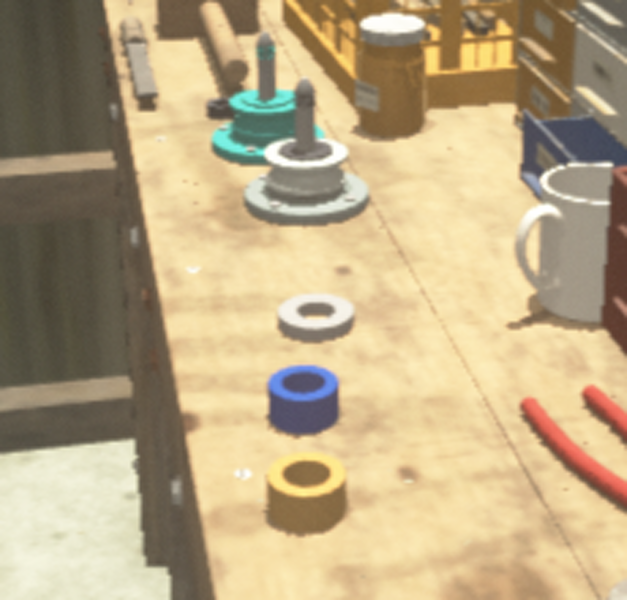

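Two arbors: grey at top px (229,213) and turquoise at (176,218). The grey one with the dark bearing and steel shaft fits the description; the turquoise one is excluded. Of the rings, brass is at (397,240), blue at (359,235) and must be left alone, and the bright washer is at (312,224). The enlarged crops confirm all of this. Next I'll refine the positions with a silhouette fit.

```bash
cat > h.py <<'E'
from bench import *
import cv2,numpy as np
from scipy.optimize import least_squares
ARB=[(55,55,0,12),(36,36,30,47),(24,24,47,50),(9,9,50,104),(9,3,104,114)]
BR=[(23,23,0,26)]; WA=[(28,28,0,12)]
A=np.linspace(0,2*np.pi,48,endpoint=False)
def render(g,parts,xy,z=0,S=4):
    f=210/np.tan(np.radians(g["fov_y"]/2)); m=np.zeros((420*S,560*S),np.uint8)
    for r0,r1,a,b in parts:
        P=np.vstack([np.c_[xy[0]+r*np.cos(A),xy[1]+r*np.sin(A),np.full(48,z+h)] for r,h in((r0,a),(r1,b))])
        C=P@np.array(g["R"]).T+g["t"]; uv=C[:,:2]/C[:,2:]*f+[g["cx"],g["cy"]]
        cv2.fillConvexPoly(m,cv2.convexHull(((uv+.5)*S*16).astype(np.int32)),1,shift=4)
    return m
def cen(m,S=1):
    q=cv2.moments(m,True); return np.array([q["m10"],q["m01"]])/q["m00"]/S+((.5/S)-.5)
def locate(label,parts,guess,z=0,cams=("top","side")):
    out={}; obs=[]
    for c in cams:
        g=grab_frame(c); pc=cen(render(g,parts,guess,z),4)
        best=None
        for d in finder.silhouettes(label,c):
            m=d["region"].astype(np.uint8)
            cs,_=cv2.findContours(m,cv2.RETR_EXTERNAL,cv2.CHAIN_APPROX_NONE)
            k=max(cs,key=cv2.contourArea); m=cv2.drawContours(np.zeros_like(m),[k],-1,1,-1)
            u=cen(m)
            if np.linalg.norm(u-pc)<12: best=(g,u,m.sum(),render(g,parts,guess,z).sum()/16); break
        if best: obs.append((c,)+best)
    for c,g,u,a,b in obs:
        s=least_squares(lambda p:cen(render(g,parts,p,z),4)-u,guess,diff_step=.01).x
        out[c]=(s.round(1).tolist(),int(a),int(b))
    return out
E
python3 - <<'E'
from h import *
print(locate("arbor_seat",ARB,(522.5,123.5)))
print(locate("brass_spacer",BR,(442,-331)))
print(locate("steel_washer",WA,(491,-103)))
s=np.sqrt(.5)
for q in([s,s,0,0],[s,-s,0,0],[1,0,0,0]):
  for p in([442,-331,24],[442,-331,160],[522,122,220],[522,122,74],[491,-103,22]):
    j=robot.ik(p,q); print(q[1],p,None if j is None else np.round(j,2))
print(robot.finger_overhang,robot.read_time_s())
E
```

```text
{'top': ([521.5, 125.4], 1246, 1283), 'side': ([519.9, 120.6], 1197, 1342)}
{'top': ([440.7, -332.1], 239, 271), 'side': ([439.9, -330.9], 726, 810)}
{'top': ([488.4, -103.7], 313, 338), 'side': ([486.9, -103.9], 409, 448)}
0.7071067811865476 [442, -331, 24] [ 0.78  0.69 -0.28  1.9   0.32  0.6   0.29]
0.7071067811865476 [442, -331, 160] [ 0.86  0.48 -0.38  1.84  0.23  0.86  0.36]
0.7071067811865476 [522, 122, 220] [ 0.43  0.55 -1.    1.81  0.52  1.08 -0.76]
0.7071067811865476 [522, 122, 74] [ 0.19  0.67 -0.66  1.91  0.58  0.76 -0.8 ]
0.7071067811865476 [491, -103, 22] [ 0.45  0.66 -0.42  2.02  0.5   0.56 -0.32]
-0.7071067811865476 [442, -331, 24] [ 0.35  0.69  0.28  1.92 -0.33  0.57 -2.29]
-0.7071067811865476 [442, -331, 160] [ 0.35  0.47  0.28  1.87 -0.17  0.83 -2.43]
-0.7071067811865476 [522, 122, 220] [ 0.47  0.58 -1.07  1.8   0.57  1.1   2.34]
-0.7071067811865476 [522, 122, 74] [ 0.45  0.87 -1.08  1.9   0.94  0.99  2.07]
-0.7071067811865476 [491, -103, 22] [-0.64  1.01  1.08  2.08 -1.22  0.92 -1.97]
0 [442, -331, 24] [ 0.58  0.67 -0.03  1.91  0.04  0.56 -1.04]
0 [442, -331, 160] [ 0.61  0.46 -0.06  1.86  0.04  0.83 -1.04]
0 [522, 122, 220] [ 0.2   0.43 -0.66  1.82  0.31  1.   -2.15]
0 [522, 122, 74] [-0.02  0.6  -0.37  1.93  0.33  0.68 -2.17]
0 [491, -103, 22] [ 0.2   0.62 -0.1   2.04  0.13  0.49 -1.57]
19.0 1.5
```

```bash
cat >> h.py <<'E'
s=np.sqrt(.5); Q=[s,s,0,0]
def st(n=""): print(n,"t",round(robot.read_time_s(),2),"tcp",np.round(robot.read_ee_pos(),1),"F",np.round(robot.read_ft_force(),1),"open",round(robot.read_opening(),1),"grip",round(robot.read_grip_force(),1))
E
python3 - <<'E'
from h import *
x,y=440.5,-331.5
robot.goto([x,y,110],Q); st()
robot.move_l([x,y,26],v=120); st("down")
effector.gripper_close(40); st("closed")
robot.move_l([x,y,200],v=150); st("up")
robot.goto([521.5,123.5,200],Q); st("over")
g=grab_frame("side"); cv2.imwrite("pics/s2.png",cv2.resize(g["image"][90:270,170:350,::-1],(600,600),interpolation=cv2.INTER_CUBIC))
g=grab_frame("top"); cv2.imwrite("pics/t2.png",cv2.resize(g["image"][120:300,140:320,::-1],(600,600),interpolation=cv2.INTER_CUBIC))
print([np.round(d["position"],1) for d in finder.pinpoint("brass_spacer","side")])
print([np.round(d["position"],1) for d in finder.pinpoint("arbor_seat","side")])
E
```

```text
t 3.04 tcp [ 439.7 -333.6  110.3] F [-0.3 -0.7 -1.1] open 85.6 grip 0.0
down t 3.89 tcp [ 441.  -331.8   26.5] F [-0.7  0.1  1.1] open 85.6 grip 0.0
closed t 4.66 tcp [ 440.5 -331.5   26. ] F [-0.4 -0.   0.2] open -0.5 grip 0.0
up t 5.97 tcp [ 439.9 -331.1  199.1] F [-0.3 -0.1 -0.2] open 0.1 grip 0.0
over t 7.66 tcp [521.8 122.  199.8] F [-0.2  0.4 -1. ] open 0.0 grip 0.0
[array([ 444.7, -331.1,    3.8])]
[array([524.7, 127.5,  48.3]), array([510.6, 271.9,  50.8])]
```

View pics/s2.png

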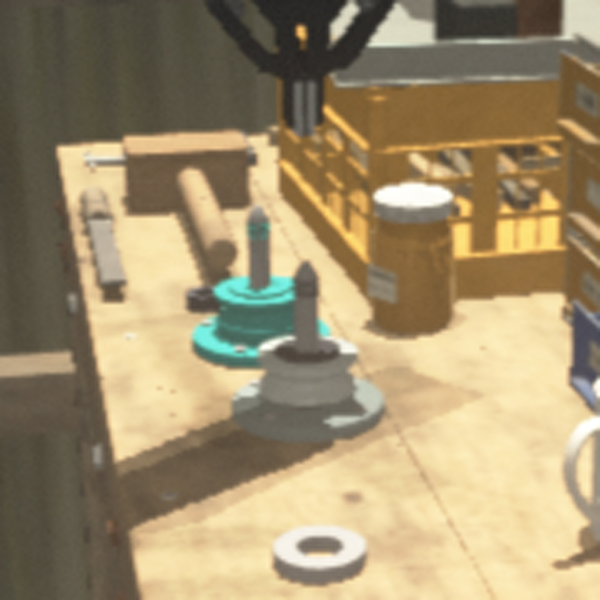

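Run:
```python
from h import *
p=np.array(robot.read_ee_pos()); print(p, robot.read_eef_rot())
for c in("side","top"):
    g=grab_frame(c); f=210/np.tan(np.radians(g["fov_y"]/2))
    for X in(p,p-[0,0,19],[440.5,-331.5,26],[440.5,-331.5,0],[521.5,123.5,114],[521.5,123.5,50]):
        C=g["R"]@np.array(X)+g["t"]; print(c,np.round(X),(C[:2]/C[2]*f+[g["cx"],g["cy"]]).round(1))
print(locate("brass_spacer",BR,(442,-331)))
im=grab_frame("side")["image"][...,::-1]
a=cv2.resize(im[270:360,210:330],(480,360),interpolation=cv2.INTER_CUBIC)
t=grab_frame("top")["image"][...,::-1]; b=cv2.resize(t[150:270,170:270],(300,360),interpolation=cv2.INTER_CUBIC)
cv2.imwrite("pics/s3.png",np.hstack([a,b]))
```

```text
[521.73665826 122.52786436 199.92190497] [ 7.07672668e-01  7.06540424e-01 -1.27816503e-04  8.96408486e-05]
side [522. 123. 200.] [260.8 131.6]
side [522. 123. 181.] [261.  139.8]
side [ 440. -332.   26.] [261.7 312.8]
side [ 440. -332.    0.] [262.  326.9]
side [522. 124. 114.] [261.3 168. ]
side [522. 124.  50.] [261.8 194. ]
top [522. 123. 200.] [218.1 208.1]
top [522. 123. 181.] [219.4 208.7]
top [ 440. -332.   26.] [397.5 239.9]
top [ 440. -332.    0.] [395.1 239.8]
top [522. 124. 114.] [223.5 210.5]
top [522. 124.  50.] [227.2 212. ]
{'top': ([440.8, -331.3], 255, 271), 'side': ([440.5, -329.7], 711, 810)}
```

View pics/s3.png

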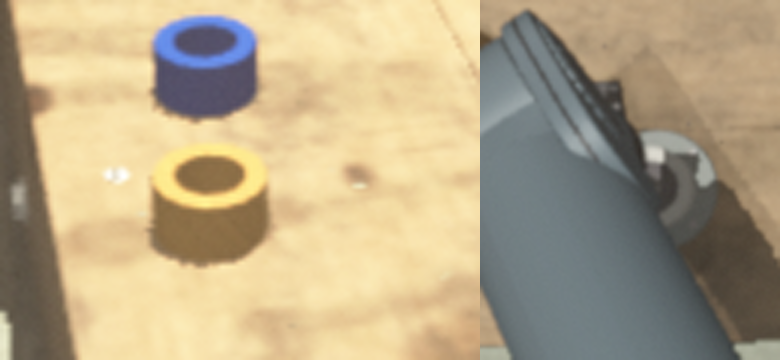

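The grasp missed. The brass ring still stands at its place, and the fingers closed fully. In the side picture the shut fingertips are at about (261,130), which is where the TCP itself projects, not 19 mm below it. So the real tips are about 19 mm shorter than stated and closed over the ring's top. I'll measure this with a gentle touch on the bare bench.

Run:
```python
from h import *
x,y=440.5,-400
robot.goto([x,y,60],Q)
robot.move_l([x,y,24],v=150); robot.dwell(.1); f0=robot.read_ft_force()[2]
z=24
while z>-6:
    z-=2; robot.move_l([x,y,z],v=40); f=robot.read_ft_force()[2]-f0
    if abs(f)>5: break
print(z,f); st("touch")
robot.move_l([x,y,60],v=150); st()
```

```text
-6 13.788761543574365
touch t 14.47 tcp [ 440.6 -400.1   -4.6] F [-3.2  2.5 13.7] open 0.0 grip 7.2
 t 15.07 tcp [ 440.1 -399.9   59.5] F [ 0.1  0.6 -0.1] open -0.5 grip 0.0
```

Run:
```python
from h import *
x,y=440.7,-331.2
effector.gripper_open()
robot.goto([x,y,60],Q)
robot.move_l([x,y,-1],v=100); st("down")
effector.gripper_close(50); st("closed")
if robot.read_opening()<40: raise SystemExit("miss")
robot.move_l([x,y,160],v=200); st("up")
robot.goto([521.5,123.5,150],Q); robot.dwell(.2); st("over")
g=grab_frame("side"); cv2.imwrite("pics/s4.png",cv2.resize(g["image"][110:230,200:320,::-1],(600,600),interpolation=cv2.INTER_CUBIC))
print([np.round(d["position"],1) for d in finder.pinpoint("brass_spacer","side")])
print(locate("brass_spacer",BR,(521.5,123.5),151,("side",)))
```

```text
down t 16.99 tcp [ 441.  -331.4   -0.8] F [0.9 0.6 0.2] open 85.5 grip 0.0
closed t 17.47 tcp [ 441.1 -331.5   -0. ] F [-1.5  0.7  6.9] open 44.8 grip 50.0
up t 18.43 tcp [ 439.7 -330.8  158.8] F [ 0.1 -0.4 -2.5] open 44.7 grip 51.2
over t 20.32 tcp [521.8 122.5 150. ] F [ 0.3 -0.4 -1.8] open 44.6 grip 51.2
[array([522.8, 124.4, 151.4]), array([ 455.2, -229.7,   -2.9])]
{'side': ([519.9, 117.7], 259, 319)}
```

View pics/s4.png

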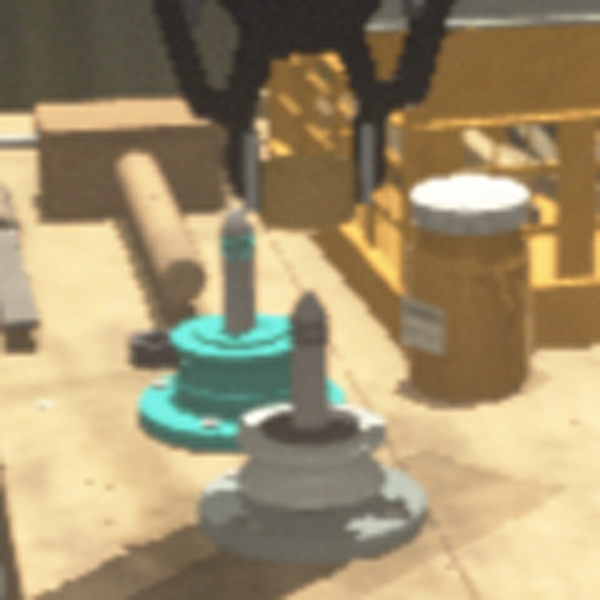

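The side view shows the brass ring held between the pads at (305,190). Its centre line agrees with the shaft tip at (308,295) to within 1–2 mm across. Now I'll lower it with force checks.

```bash
cat >> h.py <<'E'
def lower(x,y,z0,z1,step=6,v=90,lim=8):
    f0=np.array(robot.read_ft_force()); z=z0
    while z>z1:
        z=max(z-step,z1); robot.move_l([x,y,z],v=v)
        f=np.array(robot.read_ft_force())-f0
        if np.abs(f).max()>lim: break
    robot.dwell(.1); print("stop z",z,"dF",(np.array(robot.read_ft_force())-f0).round(1)); return z
E
python3 - <<'E'
from h import *
x,y=521.5,123.5
lower(x,y,150,92,10); st()
if robot.read_ee_pos()[2]<95: lower(x,y,92,51,8); st()
print(np.round(robot.read_ft_torque(),2))
E
```

```text
stop z 92 dF [-0.9  0.2 -0.5]
 t 22.16 tcp [521.5 123.6  92. ] F [-0.2 -0.  -1.6] open 44.7 grip 51.3
stop z 51 dF [ 0.6 -0.6  0.2]
 t 23.76 tcp [521.6 123.5  51.1] F [ 0.4 -0.6 -1.3] open 45.1 grip 51.3
[-0.03  0.01 -0.  ]
```

Run:
```python
from h import *
x,y=521.5,123.5
lower(x,y,51,44,1,40,3); st("contact")
effector.gripper_open(); st("open")
robot.move_l([x,y,150],v=200)
robot.goto([487.8,-103.8,150],Q); st()
g=grab_frame("side"); cv2.imwrite("pics/s5.png",cv2.resize(g["image"][150:290,190:330,::-1],(600,600),interpolation=cv2.INTER_CUBIC))
print([(np.round(d["position"],1),d["confidence"]) for d in finder.pinpoint("brass_spacer","side")])
```

```text
stop z 49 dF [-3.3 -0.6 10.7]
contact t 24.36 tcp [521.6 123.5  50. ] F [-2.9 -1.2  9.4] open 44.8 grip 52.3
open t 24.84 tcp [521.5 123.5  48.9] F [-0.9  0.2 -0.7] open 85.3 grip 0.0
 t 26.42 tcp [ 488.1 -102.   149.7] F [0.3 1.2 0.3] open 85.6 grip 0.0
[(array([524.4, 123.4,  54.5]), 0.57)]
```

View pics/s5.png

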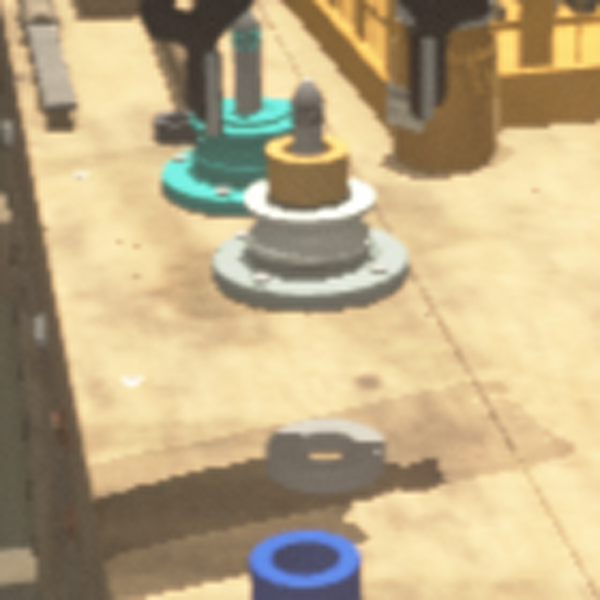

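The brass spacer (308,170) sits flat on the bearing round the shaft. Next is the washer.

Run:
```python
from h import *
x,y=488.3,-103.6
robot.goto([x,y,60],Q)
z=lower(x,y,60,-7,67,100); st("down")
effector.gripper_close(50); st("closed")
if robot.read_opening()<50: raise SystemExit("miss")
robot.move_l([x,y,165],v=180); st("up")
robot.goto([521.5,123.5,165],Q); robot.dwell(.2); st("over")
g=grab_frame("side"); cv2.imwrite("pics/s6.png",cv2.resize(g["image"][100:220,200:320,::-1],(600,600),interpolation=cv2.INTER_CUBIC))
```

```text
stop z -7 dF [-0.6  0.2  0.2]
down t 27.88 tcp [ 488.9 -103.7   -6.3] F [-0.3  0.4  0.4] open 85.8 grip 0.0
closed t 28.3 tcp [ 488.7 -103.7   -6.1] F [-2.9  0.3 11.4] open 53.4 grip 50.4
up t 29.41 tcp [ 487.4 -103.6  164. ] F [-0.4 -0.1 -2.5] open 53.3 grip 52.7
over t 30.52 tcp [521.8 121.4 164.8] F [-0.9 -0.2 -1. ] open 53.6 grip 52.7
```

View pics/s6.png

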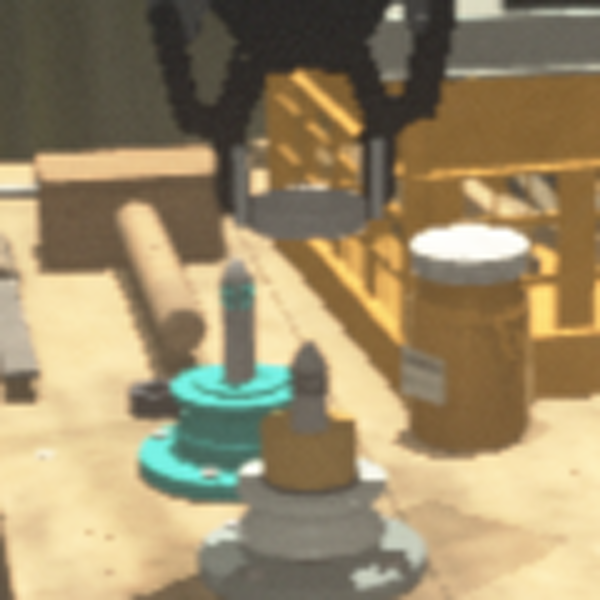

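The washer is held level at (308,212), centred over the shaft tip at (310,345). I'll lower it the same way.

Run:
```python
from h import *
x,y=521.5,123.5
z=lower(x,y,165,73,12)
if z<=73:
    z=lower(x,y,73,63,1,40,3); st("contact")
    if z<=71:
        effector.gripper_open(); st("open")
        robot.move_l([x,y,170],v=180)
        robot.goto([470,-150,200],Q); robot.dwell(.3); st()
        g=grab_frame("side"); cv2.imwrite("pics/s7.png",cv2.resize(g["image"][150:310,190:350,::-1],(600,600),interpolation=cv2.INTER_CUBIC))
        for l in("brass_spacer","steel_washer","blue_spacer"): print(l,[np.round(d["position"],1) for d in finder.pinpoint(l,"side")])
```

```text
stop z 73 dF [0.5 0.1 1. ]
stop z 69 dF [-4.1 -2.6 11.3]
contact t 34.01 tcp [521.7 123.6  70. ] F [-3.4 -1.9 10.3] open 53.5 grip 54.0
open t 34.43 tcp [521.4 123.5  68.9] F [-0.6  0.2  0.7] open 85.5 grip 0.0
 t 36.52 tcp [ 470.3 -149.1  200. ] F [ 0.3 -0.3  0.6] open 85.4 grip 0.0
brass_spacer [array([522.9, 125. ,  52.6])]
steel_washer [array([522.3, 124.1,  77.4])]
blue_spacer [array([ 457. , -230.2,   -1.6])]
```

View pics/s7.png

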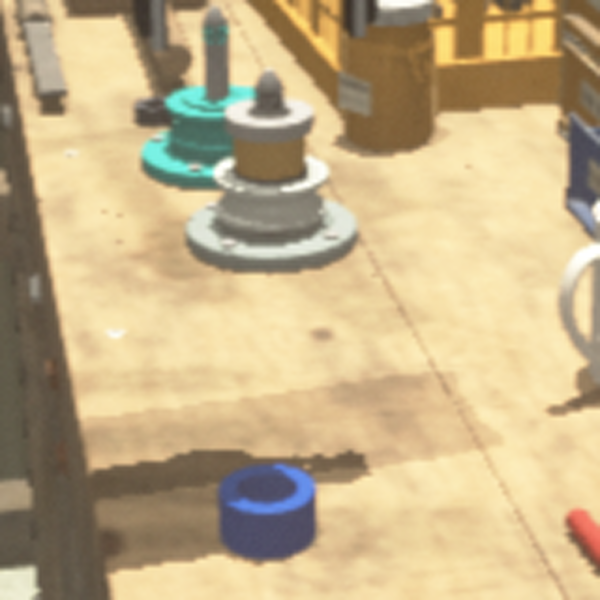

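The washer (268,118) lies flat on the brass spacer (268,155), which sits on the bearing of the grey arbor. The blue spacer (267,510) is where it was.

```bash
python3 -c "
from bench import *
print(workorder.close_job())"
```

```text
the job is handed in; nothing more can be done
None
```

The brass spacer is seated on the grey arbor's bearing with the steel washer flat on top and the blue spacer untouched; the job was handed in at about 37 s, after one missed first grasp.

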